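# Load an album cover into the drilling jig under its leaf spring

### The job

Load the dark red album cover into the drilling jig, ready for its screw-post holes: with the fingertips on top of it, press it down hard on the sprung bed and, still pressing, slide it under the leaf spring and the two side lips until it is fully home against the back stop, then let go so that the bed lifts it against the lips. Push it with the fingers only; do not grip it or pick it up. Leave the drilled cover, the tin and the brass weight where they are.

Things in the scene. Friction and masses are not known exactly. Their poses are not given: they have to be found in the camera images.
- jig: Drilling jig fixed to the bench, black base 270 x 184 x 12 mm. Origin: centre of its underside, at bench height. x: feed direction along its channel, from the open mouth to the back stop; y: across; z up. In its frame (mm): fences, inner faces at y = +-52, tops at z = 38; a bridge with two brass drill bushings spans the channel from x = 73 to 99, top at z = 53. Its metal is slick.
- jig_lips (a point): Middle of the channel where the two steel side lips begin, at the height of their undersides (jig x = 40, z = 30 mm). Beyond it the lips overhang each side of the channel by 8 mm; they are 4 mm thick. A cover on the raised bed runs into their ends; pressed down it slides beneath. The leaf spring's curled nose reaches 14 mm from here towards the mouth.
- jig_stop (a point): Middle of the face of the back stop at the channel's end (jig x = 100, z = 30 mm), under the bridge; the cover's leading edge meets it when home.
- jig_bed (a joint): Travel of the sprung aluminium bed (the channel's floor, always level), in m: 0 = up, its surface 30 mm above the bench; 0.009 = fully down, 21 mm. It takes 4 N to start, 10 N at 0.005, 15 N at the bottom. The cover passes under the lips only if this is over 0.005; once the cover is home and released it reads 0.005 (cover held up against the lips).
- jig_leaf (a joint): Lift of the dark steel leaf spring, 30 mm wide, that hangs from the bridge into a slot in the middle of the bed, curled nose towards the mouth, in rad: 0 = free, lowest point 24 mm above the bench; about 0.06 riding on a cover on the fully lowered bed; about 0.19 on a cover held against the lips. It presses on the cover with 2 to 5 N and brakes it.
- cover: Cover to be loaded: stiff board 120 x 100 x 5 mm in dark red cloth, no holes, 50 to 100 g, lying on the raised bed short of the lips. Origin: centre of its underside. x: its length, along the jig's x; leading edge at +60 mm, tail at -60, dark fold line at +30. Home, its origin is at jig x = 40 mm and its tail half still lies open: press there. Fingertips grip the cloth; below it slides easily.
- drilled_cover: A second dark red cover, same size, with two drilled holes, lying flat on the bench before the mouth of the jig. Origin: centre of its underside. Leave alone.
- needle_tin: Shut flat tin with a green lid, 63 x 94 x 21 mm, standing beside the jig. Origin: centre of its underside. Leave alone.
- brass_weight: Brass weight with a knob, 40 x 60 x 60 mm, standing on the bench beyond the jig's back stop. Origin: centre of its underside. Leave alone.
Not all that is in view belongs to the job. Leave any white look-alike of the cover alone.

How it is judged (in metres and radians):
On the way, in this order (a step that is already met when the one before it is completed fails the run):
1. the fingers press the cover and the bed down at least 3 mm while the cover is still short of the lips (contact force between the fingers and cover above 4 N and value of joint jig_bed above 0.003 m and x of cover in the frame of jig below -0.018 m), for 0.1 s.
2. still pressed down by the fingers, the cover is under the leaf spring, which rides up on it (contact force between the fingers and cover above 4 N and value of joint jig_bed above 0.0045 m and value of joint jig_leaf above 0.015 rad and x of cover in the frame of jig above 0 m), for 0.1 s.
At the end, for the whole second after the job is handed in: The cover lies flat and still in the jig, its leading edge within 3 mm of the back stop, under the leaf spring, and released, with the bed holding it up against the side lips (x of cover in the frame of jig above 0.037 m and angle between the x axis of cover and the x axis of jig, either way round below 0.04 rad and angle between cover's own z axis and vertical below 0.04 rad and z of cover in the frame of jig between 0.0225 and 0.0275 m and value of joint jig_bed between 0.0035 and 0.0065 m and value of joint jig_leaf between 0.1 and 0.25 rad and linear speed of cover below 0.01 m/s); the robot touches nothing.
It fails at once if the cover is lifted more than 15 mm off the raised bed (z of cover in the frame of jig above 0.045 m).
It fails at once if the cover is tipped (angle between cover's own z axis and vertical above 0.25 rad).
It fails at once if the drilled cover is moved by more than 15 mm (distance of drilled_cover from where it was at the start of the episode above 0.015 m).
It fails at once if the tin is moved by more than 15 mm (distance of needle_tin from where it was at the start of the episode above 0.015 m).
It fails at once if the brass weight is moved by more than 15 mm (distance of brass_weight from where it was at the start of the episode above 0.015 m).
It also fails if it takes over 32 s, if anything falls off the work surface, if the arm or the gripper's body presses on something with over 40 N, if the wrist force passes 120 N, or if a joint passes its speed limit or range.

### The arm

A 6-joint arm with a two-finger parallel gripper is mounted at the origin on the work surface; the furniture and walls round the work are solid. World frame = base frame: x ahead of the robot, y to its left, z up, the work surface at z = 0. Lengths are in mm, angles in rad, forces in N, time in s.
With the tool pointing down it reaches from about 400 to 925 mm from the base axis. Payload 3.4 kg.
Tool frame: the origin (TCP) lies at the very end of the fingers, on their centre line; the grasp point (between the pads) lies 19 mm behind it; z points along the fingers, y is the direction in which the jaws open and shut (so a half turn about z gives the same grasp; the last joint's range is limited). The gripper opens to 85 mm and grips with 20 to 120 N. Pads are 22 mm wide; open, the fingers measure 114 mm over their backs; the gripper's body (76 mm by 85 mm) begins 54 mm behind the grasp point. The pads swing forward as they close: fully open they stand 13 mm farther back than shut.
Start: joints at [1.266, 0.307, 1.506, -0, 1.328, -0.073], TCP at [131.558, 559.753, 231.305] pointing down, gripper open.
Joint ranges: [-3.12, 3.12], [-1.05, 2.28], [0.14, 2.33], [-1.42, 4.57], [0.1, 2.73], [-2.68, 2.68]. Speed limits (rad/s): [2.57, 2.57, 3.14, 3.14, 3.14, 3.14].

### API

Orientations are given as a rotation vector (axis times angle).
In Python, from plant import env gives the robot as it stands.
- The arm moves only by the shell command python3 -m inch 'ROWS'. ROWS is JSON, one flat list of numbers, 7 for each row, row after row: the shift along the tool's x, y, z in cm, then the turn, a rotation vector about the tool's x, y, z in degrees, then the opening, from 0 (shut) to 1 (fully open). In form: [tx, ty, tz, rx, ry, rz, claw, tx, ty, tz, rx, ry, rz, claw, ...]. A call has 1 to 12 rows; each row is the pose to reach, as a shift and turn from the pose measured when the call began, along the tool's axes at that moment; what a row does not reach only later rows make up. A row lasts 1/10 s, in which the tool goes at most 50 mm and 8.59 degrees, less where a joint would pass 70% of its speed; a pose out of reach is approached as far as the arm can. A call with a gripper value outside its range is refused whole. The fingers move at their own pace and stop on an object; the grip force is fixed at half the most. Time passes only in rows, so rows that repeat a pose let the fingers close. It gives the time, the measured TCP pose, the force and the opening at its end, in the units of the state.
- env.observe(): the state, without advancing time (a new reading comes with each control period).
- env.grab_frame(name): name is "side" or "top"; returns the picture (480x640x3 uint8, red, green, blue); there is no depth.
- env.calibration(name): a dict with "fx", "fy", "cx", "cy" (pixels), "D" ([k1, k2, p1, p2, k3] as OpenCV has them; the pictures are not rectified), "origin" and "attitude" of the camera in the world. Camera axes: x right, y up, looking along -z (the intrinsics and any distortion apply to the point x, -y, -z); pixel columns grow to the right and rows downward; lengths in mm; the calibration is good to about 2 mm. A picture is of the moment at which its call begins. calibration takes no time and is no camera call.
- env.job_done(): hands the job in, once; it reports no verdict.
The state is a dict: "t": time; "qpos": joint angles; "joint_velocities": joint speeds; "joint_efforts": joint torques, N m; "ee_pos": TCP position; "tool_rot": TCP orientation; "force": force on the tool from outside, world axes, zero at the start; "ft_torque": the same for the moment, N m; "finger_gap": finger opening in mm.
Only numpy, scipy, OpenCV 4.12 (cv2) and the standard library are available. Lean on these libraries where they do the work, as an engineer would, in place of code of your own. Each camera call takes 0.05 s, during which the arm holds its last target. There are 200 camera calls.

## Working session

There is one attempt and no reset: what is moved stays moved. The work goes in short steps, Python scripts to look and compute and a shell command to move; the robot and the scene stay as the last step left them, time stands still between calls to the robot, and variables do not carry over. Pictures are saved under pics/ and viewed, about 8 in all and at most 12, crops included, and the job is handed in when it is done.

```bash
mkdir -p pics; cat > h.py <<'E'
import numpy as np, cv2
from scipy.spatial.transform import Rotation as R
from plant import env
def cam(n):
    c=env.calibration(n); K=np.array([[c['fx'],0,c['cx']],[0,c['fy'],c['cy']],[0,0,1.]])
    a=np.array(c['attitude'],float); A=a if a.shape==(3,3) else R.from_rotvec(a).as_matrix() if a.size==3 else R.from_quat(a).as_matrix()
    return K,np.array(c['D'],float),np.array(c['origin'],float),A
def ray(n,px,z):
    K,D,o,A=cam(n); u=cv2.undistortPoints(np.array(px,float).reshape(-1,1,2),K,D).reshape(-1,2)
    d=np.c_[u[:,0],-u[:,1],-np.ones(len(u))]@A.T
    return o+d*((z-o[2])/d[:,2])[:,None]
def proj(n,P):
    K,D,o,A=cam(n); p=(np.array(P,float).reshape(-1,3)-o)@A
    return cv2.projectPoints(p*[1,-1,-1],np.zeros(3),np.zeros(3),K,D)[0].reshape(-1,2)
def grab(n,f):
    im=env.grab_frame(n); cv2.imwrite('pics/'+f,im[:,:,::-1]); return im
E
python3 - <<'E'
from h import *
for n in('top','side'):
    grab(n,n+'0.png'); print(n,env.calibration(n))
print(env.observe())
E
```

```text
top {'fx': 465.1865498728856, 'fy': 465.1865498728856, 'cx': 313.0632711896402, 'cy': 243.39851150300873, 'D': array([-0.02769723,  0.        ,  0.        ,  0.        ,  0.        ]), 'origin': array([252.05351754,  79.07937708, 990.98177365]), 'attitude': array([ 0.16765929, -0.1625596 , -1.57125556])}
side {'fx': 452.1538596298556, 'fy': 452.1538596298556, 'cx': 320.983456191462, 'cy': 241.32328086864734, 'D': array([-0.10633922,  0.        ,  0.        ,  0.        ,  0.        ]), 'origin': array([357.03534167, 763.40236956, 664.57649127]), 'attitude': array([ 0.0813954 , -1.28263824, -2.77447379])}
{'t': 0.1, 'qpos': array([ 1.26654941e+00,  3.07544526e-01,  1.50751233e+00,  1.55022770e-05,
        1.32842620e+00, -7.34909183e-02]), 'joint_velocities': array([-0.00113375, -0.00267464, -0.00272565, -0.00081265, -0.00129089,
       -0.00019628]), 'joint_efforts': array([ 1.25894090e-03, -4.58524203e+01, -2.52607960e+01, -1.58892576e-04,
        5.61432927e-03, -1.80895580e-05]), 'ee_pos': array([131.33860184, 559.16652531, 230.45810099]), 'tool_rot': array([-3.61630108e-01, -3.12033601e+00,  2.91185683e-03]), 'force': array([ 0.15350483,  0.24314884, -0.00566552]), 'ft_torque': array([ 0.00998789,  0.03455091, -0.03578735]), 'finger_gap': 85.3146772208044}
```

View pics/top0.png

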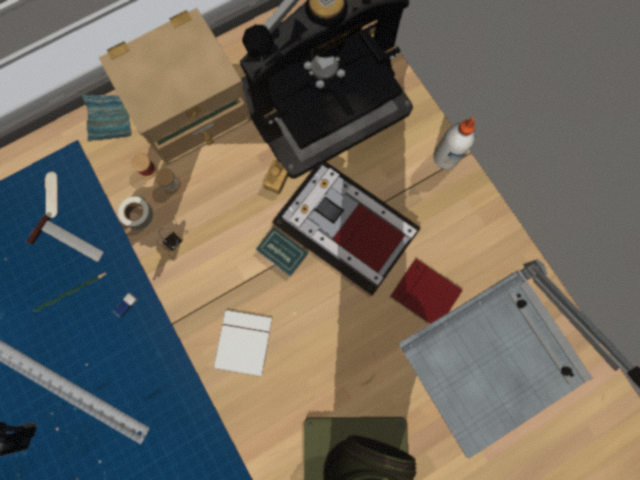

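View pics/side0.png

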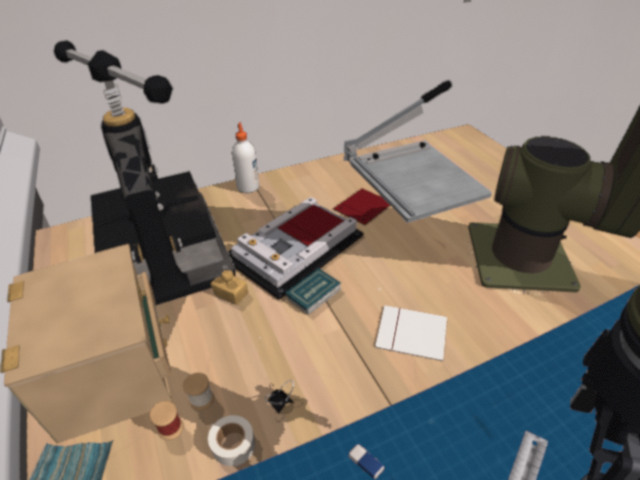

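```bash
python3 - <<'E'
from h import *
im=cv2.imread('pics/top0.png')
c=cv2.resize(im[150:310,260:480],None,fx=3.5,fy=3.5,interpolation=cv2.INTER_CUBIC); cv2.imwrite('pics/crop0.png',c)
for n in('top','side'):
    im=cv2.imread(f'pics/{n}0.png').astype(int); b,g,r=im[...,0],im[...,1],im[...,2]
    m=((r>55)&(r>2.2*g)&(r>2.2*b)).astype(np.uint8)
    cs,_=cv2.findContours(m,cv2.RETR_EXTERNAL,cv2.CHAIN_APPROX_NONE)
    for q in cs:
        if cv2.contourArea(q)<300: continue
        P=ray(n,q[:,0],35)
        print(n,cv2.contourArea(q),q[:,0].mean(0),cv2.minAreaRect(P[:,:2].astype(np.float32)))
print(ray('top',[[326,165],[418,228],[374,292],[275,223]],12).round(1))
E
```

```text
top 2264.5 [425.30188679 291.86792453] ((351.27764892578125, -150.5101318359375), (111.90666198730469, 93.41282653808594), 53.74308395385742)
top 2260.5 [367.9068323 237.0931677] ((469.1016540527344, -34.609222412109375), (113.87533569335938, 95.16310119628906), 53.23147964477539)
side 1187.0 [310.00806452 224.26612903] ((467.95379638671875, -32.96734619140625), (114.44685363769531, 90.20852661132812), 52.835289001464844)
side 953.0 [361.5        205.92592593] ((351.26397705078125, -113.8487548828125), (110.32320404052734, 90.9998779296875), 54.37811279296875)
[[ 639.7   51.6   12. ]
 [ 493.3 -146.2   12. ]
 [ 355.3  -46.    12. ]
 [ 506.8  164.    12. ]]
```

View pics/crop0.png

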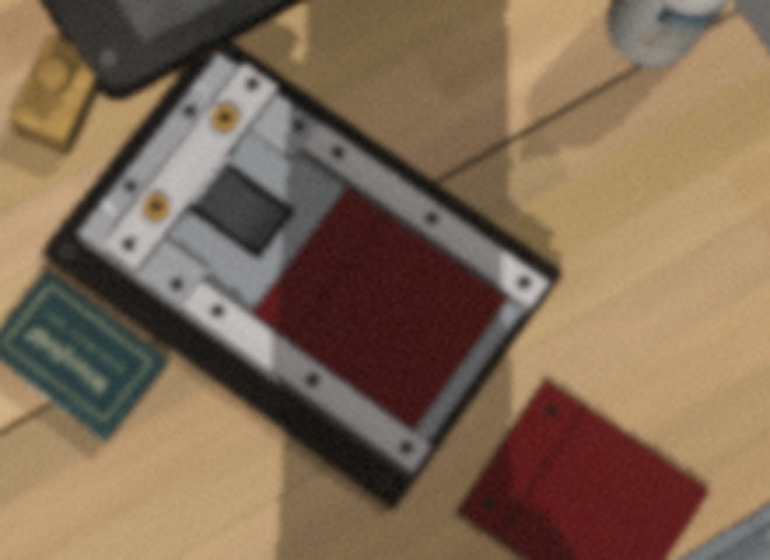

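```bash
python3 - <<'E'
from h import *
c=np.array([[225,117],[157,207]])/3.5+[260,150]
b=ray('top',c,53); print('bush',b.round(1)); f=np.array([np.cos(np.radians(53.4)),np.sin(np.radians(53.4)),0])
org=b.mean(0)-86*f; print('jig org',org.round(1),'cover x,y in jig',(np.array([468.5,-34,0])-org)@f, (np.array([468.5,-34,0])-org)@[-f[1],f[0],0])
s=env.observe(); T=R.from_rotvec(s['tool_rot']).as_matrix(); print(T.round(3))
for P in([350,350,230],[447,-63,130],[447,-63,60]): print(P,((np.array(P)-s['ee_pos'])@T/10).round(2))
print('turn',np.degrees(np.arctan2(T[1,1],T[0,1])))
E
```

```text
bush [[582.   56.9  53. ]
 [525.6  98.2  53. ]]
jig org [502.5   8.5  53. ] cover x,y in jig -54.383716225388866 1.956806914372926
[[-0.973  0.229 -0.001]
 [ 0.229  0.973 -0.002]
 [ 0.    -0.002 -1.   ]]
[350, 350, 230] [-26.07 -15.36   0.07]
[447, -63, 130] [-44.96 -53.33  10.14]
[447, -63, 60] [-44.96 -53.32  17.14]
turn 76.77844973520813
```

```bash
python3 -m inch '[-4.4,-2.6,0,0,0,0,0, -8.8,-5.2,0,0,0,0,0, -13,-7.8,0,0,0,4,0, -17.4,-10.4,0,0,0,8,0, -21.6,-13,0,0,0,12,0, -26,-15.4,0,0,0,16,0, -28,-19.5,1,0,0,20,0, -30,-23.6,2,0,0,23.4,0, -32,-27.8,3,0,0,23.4,0, -34,-32,4,0,0,23.4,0, -36,-36,5,0,0,23.4,0, -38,-40,6,0,0,23.4,0]'; python3 - <<'E'
from h import *
s=env.observe(); T=R.from_rotvec(s['tool_rot']).as_matrix()
for P in([447,-63,100],[447,-63,60]): print(P,((np.array(P)-s['ee_pos'])@T/10).round(2))
print('yaw',np.degrees(np.arctan2(T[1,1],T[0,1])),T[:,2].round(3))
E
```

```text
t: 1.3
ee_pos: [409.6, 80.9, 170.7]
tool_rot: [-0.987, -2.983, 0.003]
force: [0.4, -0.0, 0.1]
finger_gap: 0.4
[447, -63, 100] [-11.59  -9.31   7.09]
[447, -63, 60] [-11.59  -9.3   11.09]
yaw 53.37898127680096 [-0.001 -0.002 -1.   ]
```

```bash
python3 -m inch '[-3,-2.4,1,0,0,0,0, -6,-4.8,3,0,0,0,0, -9,-7.2,5,0,0,0,0, -11.6,-9.3,7.1,0,0,0,0, -11.6,-9.3,9.5,0,0,0,0, -11.6,-9.3,11.1,0,0,0,0, -11.6,-9.3,11.1,0,0,0,0, -11.6,-9.3,11.1,0,0,0,0]'; python3 - <<'E'
from h import *
im=grab('top','top1.png'); a=cv2.resize(im[170:310,300:440],(560,560),interpolation=cv2.INTER_CUBIC)
im=grab('side','side1.png'); b=cv2.resize(im[180:300,220:380],(240*3,180*3))[:, :]
cv2.imwrite('pics/c1.png',np.vstack([cv2.resize(a,(400,400)),np.zeros((1,400,3),np.uint8)])[:,:,::-1] if 0 else np.hstack([cv2.resize(a,(400,400)),cv2.resize(b,(400,400*3//4))[:300].repeat(1,0) if 0 else cv2.copyMakeBorder(cv2.resize(b,(400,300)),50,50,0,0,0)])[:,:,::-1])
P=[447,-63,60]; print(proj('top',P),proj('side',P),env.observe()['ee_pos'])
E
```

```text
t: 2.1
ee_pos: [446.8, -63.0, 59.8]
tool_rot: [-0.987, -2.981, 0.003]
force: [0.2, 0.1, 0.2]
finger_gap: 0.2
[[383.7102458  244.61714657]] [[320.82621202 207.27160403]] [447.7902635  -63.00454046  60.71075205]
```

View pics/c1.png

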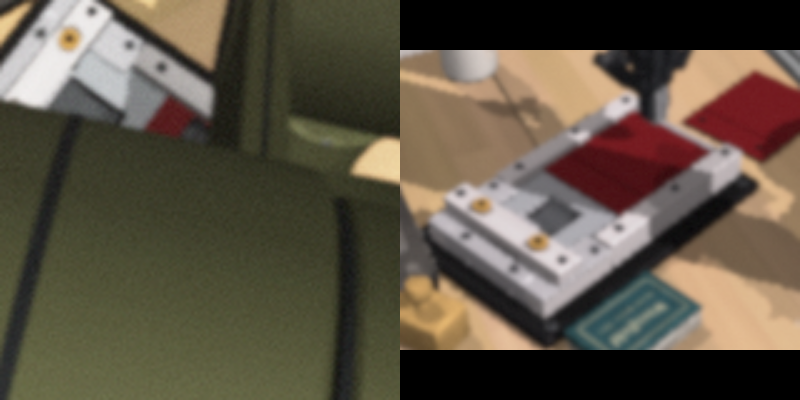

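```bash
python3 -m inch '[0,0,1.5,0,0,0,0, 0,0,2.3,0,0,0,0, 0,0,2.6,0,0,0,0, 0,0,2.8,0,0,0,0, 0,0,3,0,0,0,0, 0,0,3,0,0,0,0, 0,0,3,0,0,0,0]'; python3 -m inch '[0,0,0.2,0,0,0,0, 0,0,0.4,0,0,0,0, 0,0,0.4,0,0,0,0, 0,0,0.4,0,0,0,0]'
```

```text
t: 2.9
ee_pos: [447.8, -62.8, 31.5]
tool_rot: [0.986, 2.981, -0.002]
force: [-2.6, 1.7, 7.2]
finger_gap: -0.4
t: 3.3
ee_pos: [447.9, -62.8, 28.8]
tool_rot: [0.985, 2.981, -0.002]
force: [-2.4, -0.4, 11.1]
finger_gap: 0.1
```

```bash
python3 -m inch '[0,0,0.2,0,0,0,0, 0,0,0.4,0,0,0,0, 0,0,0.4,0,0,0,0, 0,0,0.4,0,0,0,0]'; python3 -m inch '[0,0,0.2,0,0,0,0, 0,0,0.3,0,0,0,0, 0,0,0.3,0,0,0,0]'
```

```text
t: 3.7
ee_pos: [447.9, -62.8, 26.2]
tool_rot: [0.984, 2.98, -0.002]
force: [-3.2, 0.4, 13.7]
finger_gap: 0.1
t: 4.0
ee_pos: [447.9, -62.8, 25.7]
tool_rot: [0.983, 2.979, -0.002]
force: [-5.5, 0.8, 26.6]
finger_gap: 0.1
```

```bash
python3 -m inch '[0,0.3,0.25,0,0,0,0, 0,0.6,0.25,0,0,0,0, 0,1,0.25,0,0,0,0, 0,1.4,0.25,0,0,0,0, 0,1.8,0.25,0,0,0,0, 0,2.2,0.25,0,0,0,0, 0,2.6,0.25,0,0,0,0, 0,3,0.25,0,0,0,0, 0,3,0.25,0,0,0,0]'; python3 - <<'E'
from h import *
im=grab('side','side2.png'); cv2.imwrite('pics/c2.png',cv2.resize(im[180:300,220:380],(800,600),interpolation=cv2.INTER_CUBIC)[:,:,::-1])
E
```

```text
t: 4.9
ee_pos: [468.1, -39.6, 25.9]
tool_rot: [0.979, 2.974, -0.003]
force: [-3.1, -3.5, 20.9]
finger_gap: 0.0
```

View pics/c2.png

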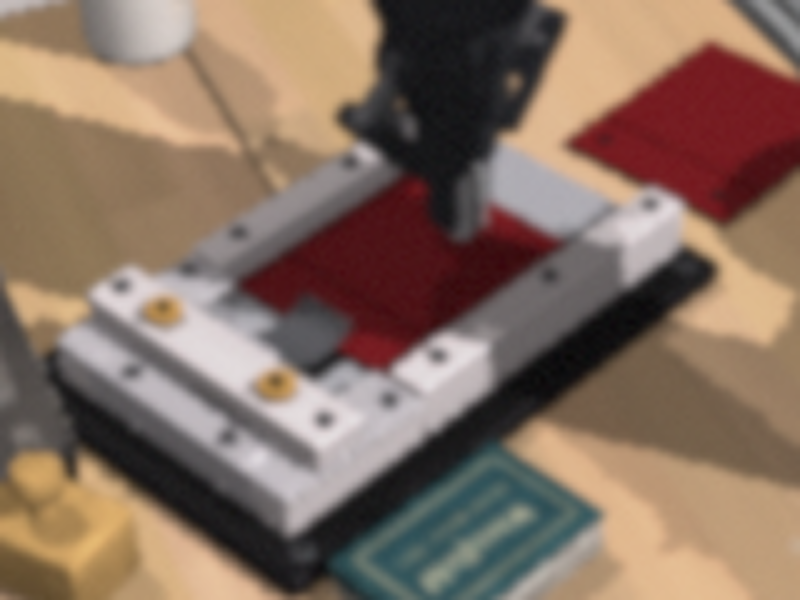

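The cover moved with the fingertips (tip at about px (460,235) of the crop). Its leading edge is at the lips and the leaf nose, near (330,310). I'll carry on with slightly more pressure.

```bash
python3 -m inch '[0,0,0.3,0,0,0,0, 0,0.3,0.35,0,0,0,0, 0,0.6,0.35,0,0,0,0, 0,0.9,0.35,0,0,0,0, 0,1.2,0.35,0,0,0,0, 0,1.5,0.35,0,0,0,0, 0,1.8,0.35,0,0,0,0, 0,2.1,0.35,0,0,0,0, 0,2.1,0.35,0,0,0,0]'; python3 -m inch '[0,0.3,0.35,0,0,0,0, 0,0.6,0.35,0,0,0,0, 0,0.9,0.35,0,0,0,0, 0,1.2,0.35,0,0,0,0, 0,1.5,0.35,0,0,0,0, 0,1.5,0.35,0,0,0,0]'; python3 - <<'E'
from h import *
im=grab('side','side3.png'); cv2.imwrite('pics/c3.png',cv2.resize(im[180:300,220:380],(800,600),interpolation=cv2.INTER_CUBIC)[:,:,::-1])
E
```

```text
t: 5.85
ee_pos: [480.3, -23.9, 25.8]
tool_rot: [0.977, 2.973, -0.006]
force: [-9.5, -4.3, 34.8]
finger_gap: 0.0
t: 6.45
ee_pos: [488.5, -13.0, 25.8]
tool_rot: [0.974, 2.973, -0.01]
force: [-9.7, -5.4, 34.8]
finger_gap: -0.1
```

View pics/c3.png

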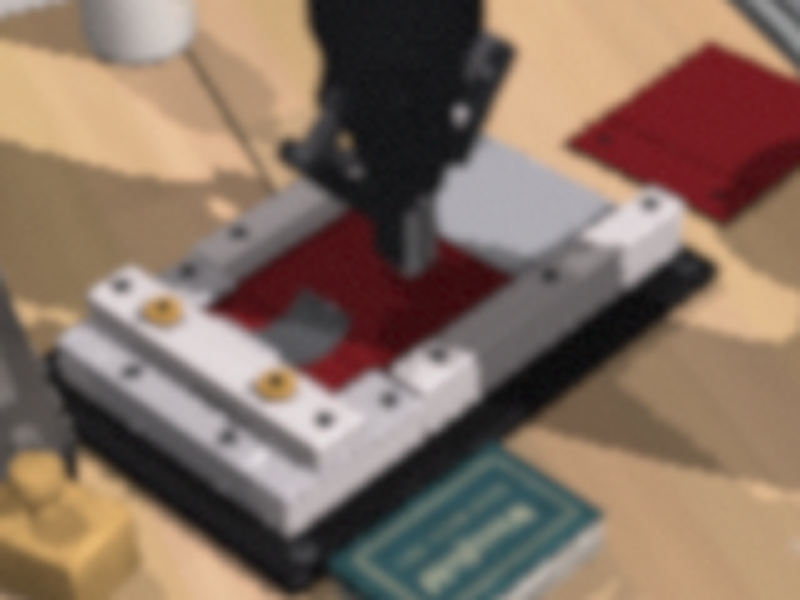

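The cover's leading edge is under the lips and the leaf rides on it (nose at about (320,310), edge running under the bridge). About 28 mm remain, so I'll slide on and feel for the stop.

```bash
python3 -m inch '[0,0.3,0.3,0,0,0,0, 0,0.6,0.3,0,0,0,0, 0,0.9,0.3,0,0,0,0, 0,1.2,0.3,0,0,0,0, 0,1.5,0.3,0,0,0,0, 0,1.8,0.3,0,0,0,0, 0,2.0,0.3,0,0,0,0, 0,2.0,0.3,0,0,0,0]';  python3 -m inch '[0,0.2,0.3,0,0,0,0, 0,0.4,0.3,0,0,0,0, 0,0.4,0.3,0,0,0,0]'; python3 -m inch '[0,0.2,0.3,0,0,0,0, 0,0.4,0.3,0,0,0,0, 0,0.4,0.3,0,0,0,0]'
```

```text
t: 7.3
ee_pos: [499.8, 2.1, 25.9]
tool_rot: [0.971, 2.972, -0.012]
force: [-7.7, -4.6, 28.7]
finger_gap: -0.1
t: 7.6
ee_pos: [501.4, 4.2, 25.9]
tool_rot: [0.969, 2.972, -0.016]
force: [-8.0, -5.0, 27.7]
finger_gap: -0.0
t: 7.9
ee_pos: [503.0, 6.3, 25.9]
tool_rot: [0.967, 2.972, -0.019]
force: [-7.2, -6.0, 27.5]
finger_gap: -0.3
```

```bash
python3 -m inch '[0,0.2,0.3,0,0,0,0, 0,0.4,0.3,0,0,0,0, 0,0.4,0.3,0,0,0,0]'; python3 -m inch '[0,0.2,0.3,0,0,0,0, 0,0.4,0.3,0,0,0,0, 0,0.4,0.3,0,0,0,0]'; python3 - <<'E'
from h import *
im=grab('side','side4.png'); cv2.imwrite('pics/c4.png',cv2.resize(im[180:300,220:380],(800,600),interpolation=cv2.INTER_CUBIC)[:,:,::-1])
E
```

```text
t: 8.2
ee_pos: [504.5, 8.3, 25.9]
tool_rot: [0.965, 2.972, -0.022]
force: [-8.0, -4.7, 27.2]
finger_gap: 0.1
t: 8.5
ee_pos: [506.0, 10.4, 25.9]
tool_rot: [0.963, 2.972, -0.025]
force: [-8.0, -4.9, 28.7]
finger_gap: 0.0
```

View pics/c4.png

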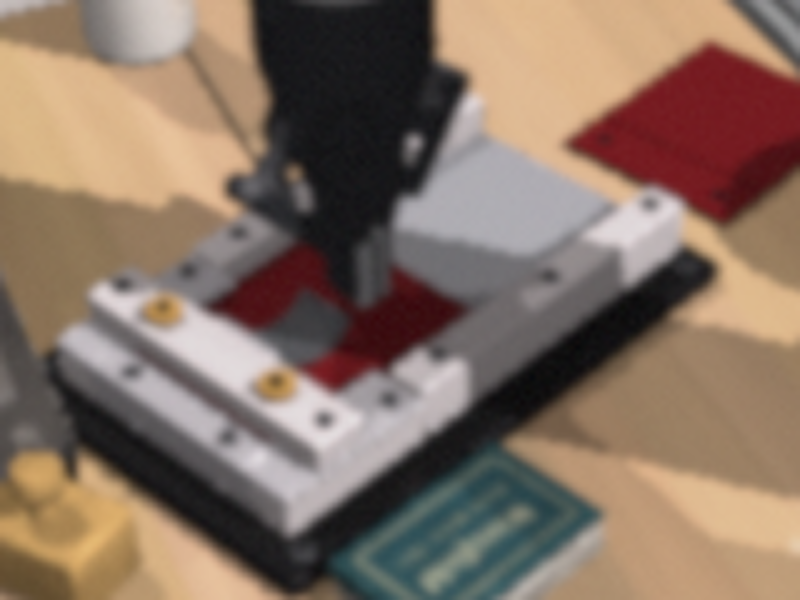

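```bash
python3 - <<'E'
from h import *
f=np.array([np.cos(np.radians(53.4)),np.sin(np.radians(53.4)),0])
sp=lambda q:np.array(q)/5+[220,180]
b=ray('side',sp([[162,311],[275,384]]),53); org=b.mean(0)-86*f; print('bush',b.round(1),org.round(1))
for n,px,fi in(('c2',[560,240],[468.1,-39.6,0]),('c3',[513,272],[488.5,-13,0]),('c4',[468,300],[506,10.4,0])):
    p=ray('side',[sp(px)],26)[0]; print(n,p.round(1),'tail jig x',(p-org)@f,'finger jig x',(np.array(fi)-org)@f)
E
```

```text
bush [[578.8  62.3  53. ]
 [523.4 103.2  53. ]] [499.9  13.7  53. ]
c2 [419.1 -32.4  26. ] tail jig x -85.20004208194223 finger jig x -61.70706677358615
c3 [438.  -8.  26.] tail jig x -54.28550308777216 finger jig x -28.189134484203954
c4 [455.8  12.8  26. ] tail jig x -26.946027492945984 finger jig x 1.030729747166399
```

```bash
python3 -m inch '[0,0,-0.4,0,0,0,0, 0,0,-0.9,0,0,0,0, 0,0,-1.8,0,0,0,0, 0,-0.6,-2.2,0,0,0,0, 0,-1.2,-2.2,0,0,0,0, 0,-1.2,-2.2,0,0,0,0]'; python3 - <<'E'
from h import *
s=env.observe(); T=R.from_rotvec(s['tool_rot'])
a=np.radians(143.4); x=np.array([np.cos(a),np.sin(a),0]); z=np.array([0,0,-1.]); G=R.from_matrix(np.c_[x,np.cross(z,x),z])
print('turn',np.degrees((T.inv()*G).as_rotvec()).round(2),s['ee_pos'],s['force'])
im=grab('side','side5.png'); cv2.imwrite('pics/c5.png',cv2.resize(im[180:300,220:380],(800,600),interpolation=cv2.INTER_CUBIC)[:,:,::-1])
E
```

```text
t: 9.15
ee_pos: [497.6, 0.6, 47.8]
tool_rot: [0.964, 2.972, -0.026]
force: [0.5, 0.1, -0.3]
finger_gap: -0.1
turn [-0.61  1.2   0.65] [497.64564204   0.59280377  47.79522934] [ 0.47190794  0.11217077 -0.28070971]
```

View pics/c5.png

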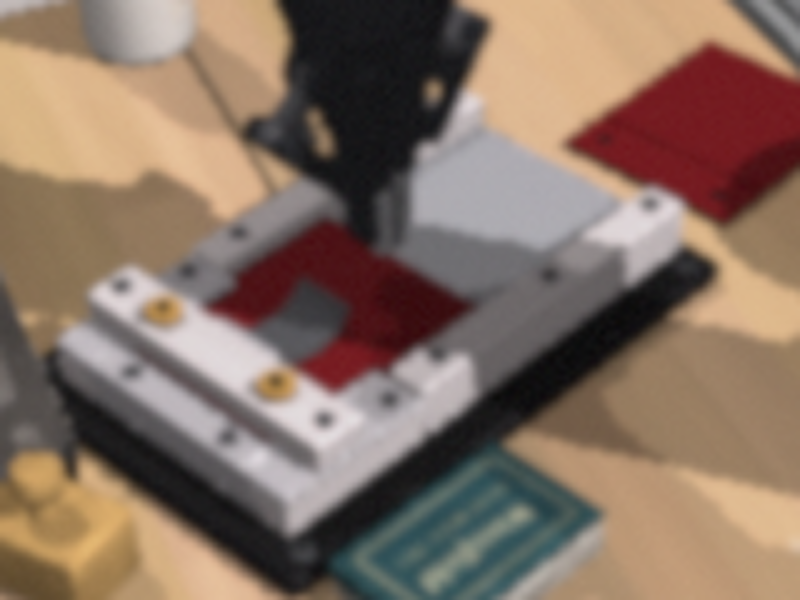

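```bash
python3 -m inch '[0,0,0.8,-0.6,1.2,0.6,0, 0,0,1.5,-0.6,1.2,0.6,0, 0,0,1.8,-0.6,1.2,0.6,0, 0,0,2.1,-0.6,1.2,0.6,0, 0,0,2.3,-0.6,1.2,0.6,0, 0,0,2.3,-0.6,1.2,0.6,0, 0,0,2.3,-0.6,1.2,0.6,0]'; python3 -m inch '[0,0,0.2,0,0,0,0, 0,0,0.3,0,0,0,0, 0,0,0.3,0,0,0,0]'
```

```text
t: 9.9
ee_pos: [498.1, 0.1, 26.0]
tool_rot: [0.985, 2.983, -0.0]
force: [-4.0, -1.5, 18.8]
finger_gap: -0.3
t: 10.2
ee_pos: [498.1, 0.1, 25.8]
tool_rot: [0.984, 2.982, -0.0]
force: [-6.6, 0.5, 33.7]
finger_gap: 0.1
```

```bash
python3 -m inch '[0,0.3,0.25,0,0,0,0, 0,0.5,0.25,0,0,0,0, 0,0.5,0.25,0,0,0,0]'; python3 -m inch '[0,0.3,0.28,0,0,0,0, 0,0.5,0.28,0,0,0,0, 0,0.5,0.28,0,0,0,0]'; python3 -m inch '[0,0.3,0.28,0,0,0,0, 0,0.5,0.28,0,0,0,0, 0,0.5,0.28,0,0,0,0]'
```

```text
t: 10.5
ee_pos: [500.0, 2.6, 25.9]
tool_rot: [0.981, 2.983, -0.005]
force: [-8.1, -7.5, 33.8]
finger_gap: -0.4
t: 10.8
ee_pos: [500.0, 2.8, 25.8]
tool_rot: [-0.976, -2.986, 0.017]
force: [-12.7, -17.4, 38.4]
finger_gap: -0.4
t: 11.1
ee_pos: [500.1, 2.9, 25.8]
tool_rot: [-0.969, -2.986, 0.029]
force: [-12.8, -16.2, 38.9]
finger_gap: 0.1
```

The feed force jumped from about 10 to 21 N and motion stopped after 3 mm, so the cover is home. Releasing straight up.

```bash
python3 -m inch '[0,0.1,-0.2,0,0,0,0, 0,0.1,-0.5,0,0,0,0, 0,0,-1.5,0,0,0,0, 0,0,-4,0,0,0,0, 0,-1,-8,0,0,0,0, 0,-5,-11,0,0,0,0, 0,-9,-14,0,0,0,0, 0,-13,-16,0,0,0,0, 0,-17,-16,0,0,0,0, 0,-17,-16,0,0,0,0]'; python3 - <<'E'
from h import *
im=grab('side','side6.png'); cv2.imwrite('pics/c6.png',cv2.resize(im[180:300,220:380],(800,600),interpolation=cv2.INTER_CUBIC)[:,:,::-1])
f=np.array([np.cos(np.radians(53.4)),np.sin(np.radians(53.4)),0]); g=np.array([-f[1],f[0],0])
r=im.astype(int); m=((r[...,0]>45)&(r[...,0]>2*r[...,1])&(r[...,0]>2*r[...,2])).astype(np.uint8); m[:,:250]=0; m[:,330:]=0
cs,_=cv2.findContours(m,0,1); q=max(cs,key=cv2.contourArea)[:,0]; org=np.array([501,11,0])
P=ray('side',q,30)-org; print('jig x range',np.percentile(P@f,[0,2,98,100]).round(1),'y',(P@g).min().round(1),(P@g).max().round(1))
E
```

```text
t: 12.1
ee_pos: [399.2, -134.5, 189.6]
tool_rot: [-0.976, -2.984, 0.032]
force: [-0.1, 1.6, 0.3]
finger_gap: 0.2
jig x range [-16.7 -16.3  54.6  55.5] y -48.7 41.3
```

View pics/c6.png

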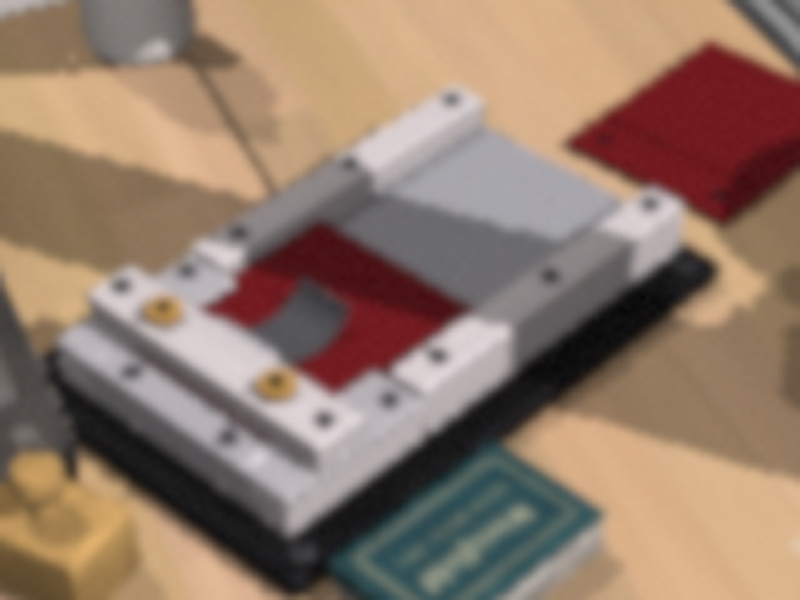

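```bash
python3 - <<'E'
from h import *
f=np.array([np.cos(np.radians(53.4)),np.sin(np.radians(53.4)),0]); g=np.array([-f[1],f[0],0]); org=np.array([501,11,0])
im6t=grab('top','top6.png')
def prof(n,im,y,z=30):
    xs=np.arange(-40,0,.25); v=0
    for yy in y: 
        px=proj(n,org+np.outer(xs,f)+yy*g+[0,0,z]).astype(np.float32)
        s=cv2.remap(im.astype(np.float32),px[:,0].reshape(1,-1),px[:,1].reshape(1,-1),cv2.INTER_LINEAR)[0]
        v=v+(s[:,1])/(s[:,0]+s[:,1]+1)
    v=cv2.GaussianBlur((v/len(y)).reshape(1,-1).astype(np.float32),(0,0),4)[0]
    d=-np.diff(v); return xs[d.argmax()].round(2), d.max().round(4)
ld=lambda f:cv2.imread('pics/'+f)[:,:,::-1]
for fn in('side5.png','side6.png'):
    print(fn,[prof('side',ld(fn),[y-2,y,y+2]) for y in(-30,-20,-10,0,30,40)])
print('top6',[prof('top',ld('top6.png'),[y-2,y,y+2]) for y in(-40,-30,-20,-10,0,20,30,40)])
t=ld('top6.png'); cv2.imwrite('pics/t6.png',cv2.resize(t[150:270,265:425],(800,600),interpolation=cv2.INTER_CUBIC)[:,:,::-1])
E
```

```text
side5.png [(np.float64(-23.25), np.float32(0.01)), (np.float64(-19.5), np.float32(0.0098)), (np.float64(-17.0), np.float32(0.0085)), (np.float64(-19.0), np.float32(0.0095)), (np.float64(-19.0), np.float32(0.0105)), (np.float64(-19.0), np.float32(0.0076))]
side6.png [(np.float64(-17.0), np.float32(0.0103)), (np.float64(-16.5), np.float32(0.0096)), (np.float64(-16.75), np.float32(0.0105)), (np.float64(-17.0), np.float32(0.01)), (np.float64(-16.5), np.float32(0.0103)), (np.float64(-18.0), np.float32(0.0058))]
top6 [(np.float64(-18.5), np.float32(0.0094)), (np.float64(-18.0), np.float32(0.0093)), (np.float64(-18.25), np.float32(0.0095)), (np.float64(-18.0), np.float32(0.0093)), (np.float64(-18.0), np.float32(0.009)), (np.float64(-17.75), np.float32(0.0102)), (np.float64(-18.25), np.float32(0.0097)), (np.float64(-18.0), np.float32(0.0094))]
```

View pics/t6.png

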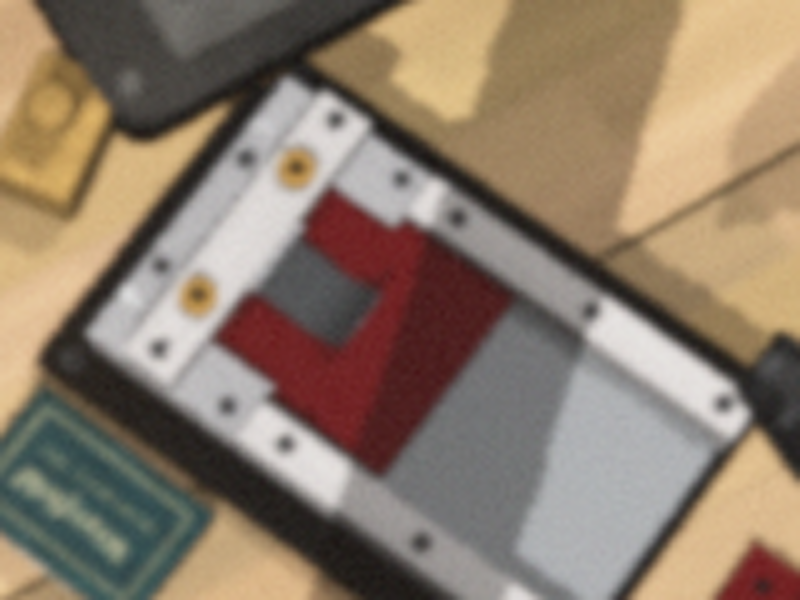

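```bash
python3 -c "
from plant import env
s=env.observe();print(s['t'],s['ee_pos'],s['force']);print(env.job_done())"
```

```text
12.2 [ 401.19404778 -132.16659632  188.90757245] [ 0.21408032 -0.12541414 -0.37624085]
the job is handed in; nothing more can be done
None
```

I loaded the dark red cover into the jig and handed the job in at about 12 s; no verdict was given. With the fingers shut, I pressed its tail half until the bed bottomed at about 26 N. Still pressing, I slid it under the leaf and lips, then lifted off once and pressed again nearer the tail so the fingertips would clear the leaf's nose. I pushed it to the stop and released it straight up.

**Home against the stop:** on the last push the feed force jumped from about 10 to 21 N and the fingertips stopped moving. The picture after release shows the cover about 2.5 mm further in than before that push.

**Final pictures:** the cover lies straight in the channel, under the lips, with the leaf on top of it. The gripper is clear, with the fingertips 189 mm above the bench. The tin, brass weight and drilled cover look unmoved; I judged that by eye.

**Disagreement:** the tail came out at jig x of about -17 mm in the side view and -18 mm in the top view, against -20 mm nominal. I put this down to a 2–3 mm error in my estimate of the jig's position, since the cover cannot pass the stop.

**Not measured:** I did not read the bed travel or the leaf lift directly. I judged them only from fingertip height, force and pictures.

The push force peaked at about 39 N vertical through the fingers, about 44 N in total at the wrist. That is well under the 120 N wrist limit. The 40 N limit is for the arm and gripper body, and only the fingertips were pressing.

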